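Hang the parts bin on the louvred rack and lock it

TASK

Hang the loose parts bin on the top louvre of the rack: lift its rear lip over the louvre and let it down so the lip is fully caught behind it. Then slide the hanging bin along the louvre until you feel it butt firmly but gently against the steel end stop, let go, and swing the turn-catch fully round over the bin's rear edge to lock it in. Do not force the bin, rack or stop, and leave the tin of nails alone.

Things in the scene. Friction and masses are not known exactly. Their poses are not given: they have to be found in the camera images.
- bin: (Sizes and offsets here and below in mm.) The loose parts bin: dark grey plastic, 90 deep (x), 62 wide (y), 78 high, walls 3, filled with screws, 0.17 to 0.35 kg. Origin: centre of underside; x to its back, z up. Sides y = +-31, back wall face x = +45. Sides are full height from x = -5 backwards and slope to 42 at the front. Starts upright on the bench, back roughly towards the rack.
- bin_grip (a point): Point at (8, 0, 78) in the bin's frame, midway between the side rims: grip here from above across the two sides (62 wide), tips about 35 below the rim.
- bin_lip (a point): Middle of the lower edge of the hook on the bin's back, at (55, 0, 46) in the bin's frame. The hook is a flange (underside z = 60, top z = 64) reaching back to x = 57, turned down into a lip 4 thick (x 53 to 57), 54 wide; the slot between lip and back wall is 8.
- rack: Grey steel louvred panel on feet, 360 wide (y), 188 high (mm). Origin: on the bench below the middle of the panel's front face (plane x = 0); x points away from the robot, y along the louvres, z up. Three louvres with upper edges at z = 170, 118, 66. Three fixed bins hang at y < -20 (low) and y < -95 (top louvre). The panel is bare above the top louvre (z 170 to 188).
- louvre_top (a point): Middle of the top louvre's upper edge, (-8, 0, 170) in the rack's frame. The louvre is a tongue 3.5 thick, 17 high, in front of the panel, open at the top: pocket behind it 7.5 wide at the mouth, 5 at the root; tongue's front x = -11. Seated bin: flange on this edge, bin origin x = -57, z = 110, lip edge z = 156, leaning forward up to 0.1 rad on the louvre below.
- stop_zone (a point): Fixed point of the rack, (-20, 122, 170) in its frame: middle of the stretch where the steel end stop may be. The stop is clamped over the panel with its face up to 15 either side of this point along y; its exact place is not measured, feel for it. Its upright plate (stop_plate, 5 thick, z 152 to 192) stands 26 in front of the panel; the face for the bin's left side looks to -y. It slips at 40 N.
- catch (a joint): Flat steel turn-catch on the panel's top, upright pivot at (12, 98) in the rack's frame: 0 = parked, pointing to +y (left); 1.57 = closed, pointing to -x (forward) over the bin's rear edge. Starts at 0 to 0.3, stays where left, needs about 1.5 N at the knob. Bar 42 long, 12 wide, z 192 to 197, 4 above a seated bin's rim: a bin not fully down blocks it.
- catch_knob (a point): Centre of the top of the catch's upright round knob, 10 diameter, 22 high (z 197 to 219), 32 from the pivot.
- nail_tin: Open round tin of nails standing on the bench in front of the rack, 77 diameter, 50 high, origin at the centre of its underside; to be left alone.
There are look-alikes about, which are no part of the job. What is shaped like the bin but green is not meant.

How it is judged:
On the way, in this order (a step that is already met when the one before it is completed fails the run):
1. the bin hangs with its lip caught behind the top louvre (z of bin_lip in the frame of rack between 0.152 and 0.159 m and x of bin_lip in the frame of rack between -0.008 and 0.001 m), for 0.2 s.
2. still caught, the bin is slid up to the end stop and bears on it with more than 2 N (z of bin_lip in the frame of rack below 0.159 m and contact force between bin and stop_plate above 2 N), for 0.3 s.
3. the turn-catch is swung over the bin (value of joint catch above 1.4 rad), for 0.1 s.
At the end, for the whole second after the job is handed in: The bin's lip is down behind the top louvre (lip edge within 3 mm of home height), its side is within 3 mm of the end stop, it tilts less than 0.15 rad and is still, and the turn-catch is swung to more than 1.4 rad, over the bin's rear edge (all of step 1 and y of stop_plate in the frame of bin_lip between 0.031 and 0.0365 m and angle between bin's own z axis and vertical below 0.15 rad and value of joint catch above 1.4 rad and linear speed of bin below 0.02 m/s); the robot touches nothing.
It fails at once if the gripped bin is pressed on the rack with more than 30 N (contact force between bin and rack above 30 N and contact force between the fingers and bin above 10 N).
It fails at once if the bin is rammed against the end stop with more than 15 N (contact force between bin and stop_plate above 15 N).
It fails at once if the end stop is shoved along the rack by more than 3 mm (distance of stop_plate from where it was at the start of the episode above 0.003 m).
It fails at once if the tin of nails is pushed more than 20 mm or tipped (distance of nail_tin from where it was at the start of the episode above 0.02 m or angle between nail_tin's own z axis and vertical above 0.3 rad).
It also fails if it takes over 69 s, if anything falls off the work surface, if the arm or the gripper's body presses on something with over 40 N, if the wrist force passes 120 N, or if a joint passes its speed limit or range.

ROBOT

A 6-joint arm with a two-finger parallel gripper is mounted at the origin on a cart in front of the work surface, level with it; the furniture and walls round the work are solid. World frame = base frame: x ahead of the robot, y to its left, z up, the work surface at z = 0. Lengths are in m, angles in rad, forces in N, time in s.
With the tool pointing down it reaches from about 0.35 to 0.725 m from the base axis. Payload 4.3 kg.
Tool frame: the origin (TCP) lies at the very end of the fingers, on their centre line; the grasp point (between the pads) lies 19 mm behind it; z points along the fingers, y is the line along which they close (so a half turn about z gives the same grasp; the last joint's range is limited). The gripper opens to 85 mm and grips with 20 to 120 N. Pads are 22 mm wide; open, the fingers measure 114 mm over their backs; the gripper's body (76 mm by 85 mm) begins 54 mm behind the grasp point. The pads swing forward as they close: fully open they stand 13 mm farther back than shut.
Start: joints at [1.176, 0.377, 0.081, 1.274, 0, 1.46], TCP at [0.162, 0.552, 0.231] pointing down, gripper open.
Joint ranges: [-2.72, 2.72], [-0.84, 1.66], [-1.02, 1.22], [-1.77, 2.12], [-1.37, 1.28], [-3.14, 3.14]. Speed limits (rad/s): [2.57, 2.57, 3.14, 3.14, 3.14, 3.14].

INTERFACE

Orientations are given as a unit quaternion [x, y, z, w].
In Python, from rig import bot gives the robot as it stands.
- The arm moves only by the tool carry_out, never from a script. Its argument "commands" is a list of rows, each a list of 3 entries, a list of its own where there are three numbers: the shift along the tool's x, y, z in cm, then the turn, a rotation vector about the tool's x, y, z in rad, then the opening, from 0 (shut) to 1 (fully open). A call has 1 to 12 rows; each row is the pose to reach, as a shift and turn from the pose commanded when the call began, along the tool's axes at that moment; what a row does not reach only later rows make up. A row lasts 1/8 s, in which the tool goes at most 62.5 mm and 10.7 degrees, less where a joint would pass 70% of its speed; a pose out of reach is approached as far as the arm can. A call with a gripper value outside its range is refused whole. The fingers move at their own pace and stop on an object; "newtons" is the grip in N (left out, the last holds). Time passes only in rows, so rows that repeat a pose let the fingers close. It gives the time, the measured TCP pose, the force, the opening and the grip force at its end, in the units of the state.
- bot.get_obs(): the state, without advancing time (a new reading comes with each control period).
- bot.grab_frame(name): name is "scene" or "top" or "wrist"; returns (picture, depth): 400x640x3 uint8, red, green, blue; 400x640 float32, m along the optical axis (not along the pixel's ray), 0 where there is no reading.
- bot.get_calibration(name): a dict with "intrinsics" (3x3 intrinsics, pixels), "eye" and "attitude" of the camera in the world. Camera axes: x right, y down, z forward; pixel columns grow to the right and rows downward; lengths in m; the calibration is good to about 2 mm. The wrist camera is an equidistant fisheye: a pixel r from the principal point sees the ray r / f radians off the axis. A picture is of the moment at which its call begins: read the wrist's pose just before it. get_calibration takes no time and is no camera call; for the wrist camera it gives the pose at the moment of the call.
- bot.job_done(): hands the job in; it is judged then, once.
The state is a dict: "t": time; "q": joint angles; "qd": joint speeds; "effort": joint torques, N m; "position": TCP position; "tcp_rot": TCP orientation; "wrist_force": force on the tool from outside, world axes, zero at the start; "moment": the same for the moment, N m; "width": finger opening in m; "gripper_force": force on a finger pad.
Only numpy, scipy, OpenCV 4.12 (cv2) and the standard library are available. Lean on these libraries where they do the work, as an engineer would, in place of code of your own. Each camera call takes 0.05 s, during which the arm holds its last target. There are 200 camera calls.

## Working session

There is one attempt and no reset: what is moved stays moved. The work goes in short steps, Python scripts to look and compute and a tool call to move; the robot and the scene stay as the last step left them, time stands still between calls to the robot, and variables do not carry over. Pictures are saved under pics/ and viewed, at most 10 in all, crops included, and the job is handed in when it is done.

Besides the shell and the picture viewer there is one more tool, called after "Emit:" as a command line: name --argument value ..., lists and objects as JSON in quotes. carry_out: Moves the arm, as the interface text tells. Its arguments: {"type":"object","properties":{"commands":{"type":"array","items":{"type":"array"}},"newtons":{"type":"number"}},"required":["commands"]}

```bash
mkdir -p pics; python3 - <<'E'
from rig import bot
import cv2,numpy as np
for n in("scene","top"):
    p,d=bot.grab_frame(n);cv2.imwrite(f"pics/{n}0.png",p[:,:,::-1]);np.save(f"pics/{n}0.npy",d)
    c=bot.get_calibration(n);print(n,c)
o=bot.get_obs();print(o)
E
```

```text
scene {'intrinsics': array([[441.7913188 ,   0.        , 319.00870868],
       [  0.        , 441.7913188 , 205.06287913],
       [  0.        ,   0.        ,   1.        ]]), 'eye': array([ 0.16665078, -0.65429171,  0.67645766]), 'attitude': array([ 0.86259645, -0.21568478,  0.10641654, -0.44506513])}
top {'intrinsics': array([[367.90010169,   0.        , 321.75124388],
       [  0.        , 367.90010169, 198.93146084],
       [  0.        ,   0.        ,   1.        ]]), 'eye': array([0.39162665, 0.01324826, 1.00064757]), 'attitude': array([-0.70401847,  0.70620671, -0.05747426,  0.04823678])}
{'t': 0.1, 'q': array([1.17573774e+00, 3.78000884e-01, 7.97655941e-02, 1.27441069e+00,
       2.25960641e-07, 1.46051421e+00]), 'qd': array([ 0.00021878, -0.0013909 ,  0.00335479, -0.00172164, -0.00151338,
       -0.00188371]), 'effort': array([ 1.59959400e-03, -4.64692068e+01,  2.70583016e+01,  1.20029727e-02,
       -8.35860192e-05, -2.04698534e-05]), 'position': array([0.16129747, 0.5512971 , 0.23045047]), 'tcp_rot': array([ 1.41907519e-01,  9.89879488e-01, -8.95432308e-04, -2.31306855e-04]), 'wrist_force': array([ 0.48355555,  0.58098153, -0.03512287]), 'moment': array([0.01396973, 0.06806428, 0.01181971]), 'gripper_force': 0.0, 'width': 0.08532002550395099}
```

View pics/scene0.png

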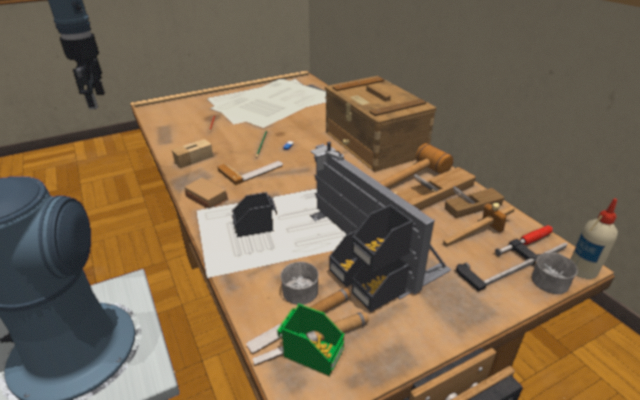

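View pics/top0.png

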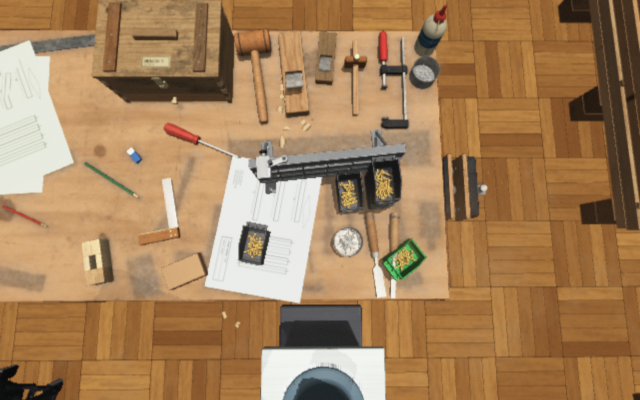

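```bash
cat > h.py <<'E'
import numpy as np,cv2
from scipy.spatial.transform import Rotation as R
from rig import bot
def cloud(n,d):
    c=bot.get_calibration(n);K=c["intrinsics"];v,u=np.mgrid[:400,:640]
    P=np.stack([(u-K[0,2])/K[0,0]*d,(v-K[1,2])/K[1,1]*d,d],-1)
    return P@R.from_quat(c["attitude"]).as_matrix().T+c["eye"]
E
python3 - <<'E'
from h import *
p=cv2.imread("pics/top0.png")
cv2.imwrite("pics/c1.png",cv2.resize(p[130:272,225:415],None,fx=4.2,fy=4.2,interpolation=cv2.INTER_CUBIC))
P=cloud("top",np.load("pics/top0.npy"))
print("table z",np.median(P[200:215,130:150,2]))
def rep(m,t):
    Q=P[m];
    if len(Q)<5: print(t,len(Q));return
    r=cv2.minAreaRect((Q[:,:2]*1000).astype(np.float32));print(t,len(Q),r,np.round(Q[:,2].min(),3),np.round(Q[:,2].max(),3))
v,u=np.mgrid[:400,:640]
z=P[...,2]
b=(u>232)&(u<278)&(v>215)&(v<272)
rep(b&(z>.02),"bin all");rep(b&(z>.068),"bin rim")
k=(u>245)&(u<415)&(v>130)&(v<215)
rep(k&(z>.18)&(z<.195),"panel top");rep(k&(z>.193),"above193");rep(k&(z>.205),"knob")
rep(k&(z>.16)&(z<.18),"louv")
t=(u>325)&(u<368)&(v>222)&(v<262);rep(t&(z>.035),"tin")
# rows profile of rack
for uu in range(252,410,8):
    s=[(vv,*np.round(P[vv,uu]*1000).astype(int)) for vv in range(135,200) if z[vv,uu]>.178]
    print(uu,[(a[1],a[2],a[3]) for a in s])
E
```

```text
table z -8.216364314017621e-05
bin all 559 ((408.26654052734375, 111.39400482177734), (198.9801025390625, 104.69154357910156), 78.45060729980469) 0.02 1.001
bin rim 140 ((421.5242919921875, 108.32434844970703), (198.5021514892578, 69.3260726928711), 77.77430725097656) 0.068 1.001
panel top 1699 ((579.9813232421875, -12.534088134765625), (94.45695495605469, 359.3762512207031), 5.356833457946777) 0.18 0.195
above193 277 ((499.71258544921875, 86.9510726928711), (250.04098510742188, 77.05944061279297), 17.16110610961914) 0.193 1.001
knob 73 ((494.31866455078125, 67.85301208496094), (232.5146942138672, 8.738637924194336), 26.32671546936035) 0.208 1.001
louv 761 ((576.5223999023438, -9.37396240234375), (352.8307800292969, 105.81790161132812), 88.26776123046875) 0.16 0.18
tin 97 ((427.4848937988281, -45.52465057373047), (115.663818359375, 74.71382141113281), 88.52726745605469) 0.035 1.001
252 [(np.int64(606), np.int64(160), np.int64(187)), (np.int64(604), np.int64(160), np.int64(188)), (np.int64(601), np.int64(160), np.int64(189)), (np.int64(599), np.int64(160), np.int64(188)), (np.int64(59
[... 10576 characters left out ...]
(-168), np.int64(186)), (np.int64(622), np.int64(-168), np.int64(189)), (np.int64(622), np.int64(-169), np.int64(181)), (np.int64(608), np.int64(-167), np.int64(187)), (np.int64(606), np.int64(-168), np.int64(186))]
404 [(np.int64(643), np.int64(-187), np.int64(189)), (np.int64(641), np.int64(-187), np.int64(188)), (np.int64(638), np.int64(-186), np.int64(190)), (np.int64(637), np.int64(-187), np.int64(187)), (np.int64(633), np.int64(-186), np.int64(191)), (np.int64(631), np.int64(-186), np.int64(190)), (np.int64(629), np.int64(-186), np.int64(188)), (np.int64(627), np.int64(-186), np.int64(188)), (np.int64(625), np.int64(-186), np.int64(187)), (np.int64(624), np.int64(-188), np.int64(181))]
```

View pics/c1.png

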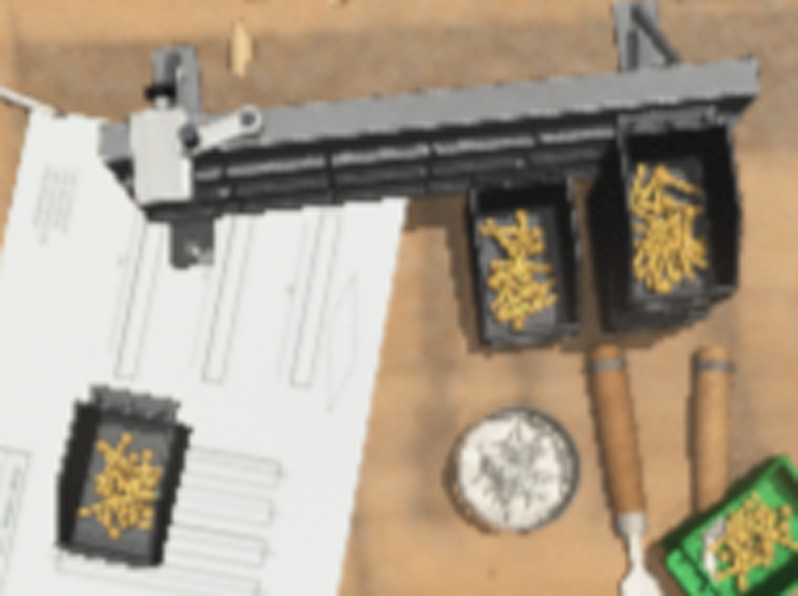

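```bash
cat >> h.py <<'E'
def to(p,yaw,o=None):
    "shift cm, rotvec in tool frame to reach TCP p, tool down with tool y at world-yaw"
    o=o or bot.get_obs();r=R.from_quat(o["tcp_rot"])
    T=R.from_matrix(np.array([[-np.cos(yaw),-np.sin(yaw),0],[-np.sin(yaw),np.cos(yaw),0],[0,0,-1]]).T if 0 else np.column_stack([[-np.cos(yaw),-np.sin(yaw),0],[-np.sin(yaw),np.cos(yaw),0],[0,0,-1]]))
    print("shift",np.round(r.inv().apply(np.array(p)-o["position"])*100,2),"turn",np.round((r.inv()*T).as_rotvec(),3))
E
python3 - <<'E'
from h import *
D=np.load("pics/top0.npy");D[D==0]=np.nan
P=cloud("top",D);z=P[...,2]
F=[];B=[]
for u in range(290,362):
    vs=[v for v in range(135,200) if z[v,u]>.184]
    a,b=P[max(vs),u],P[min(vs),u]
    F.append(a[:2]);B.append(b[:2])
F,B=np.array(F),np.array(B)
f=np.polyfit(F[:,1],F[:,0],1);b=np.polyfit(B[:,1],B[:,0],1)
print("front",f,np.std(F[:,0]-np.polyval(f,F[:,1])),"back",b)
psi=-np.arctan((f[0]+b[0])/2);ex=np.array([np.cos(psi),np.sin(psi)]);ey=np.array([-ex[1],ex[0]])
v,u=np.mgrid[:400,:640]
m=(u>245)&(u<415)&(v>130)&(v<215)&(z>.184)&(z<.1955)
Q=P[m][:,:2];X=Q@ex;Y=Q@ey
x0=np.median(F@ex);s=X>x0+.003
print("psi",psi,"frontX",x0-.001,"backX",np.median(B@ex)," Yrange",Y[s].min(),Y[s].max())
yc=(Y[s].min()+Y[s].max())/2
O=(x0-.001)*ex+yc*ey;print("rack O",O)
L=lambda q:((q-O)@ex*1000,(q-O)@ey*1000)
m=(u>245)&(u<285)&(v>130)&(v<190)&(z>.21)&(z<.23);k=P[m].mean(0);print("knob",k,L(k[:2]),m.sum())
m=(u>245)&(u<285)&(v>130)&(v<190)&(z>.189)&(z<.1955);X,Y=L(P[m][:,:2]);s=X<-3
print("stop x",X[s].min(),"y",Y[s].min(),Y[s].max(),np.sort(Y[s])[:12])
bm=(u>232)&(u<278)&(v>215)&(v<272)
for zz in(.055,.068,.072):
    m=bm&(z>zz)&(z<.09);print("bin",zz,m.sum(),cv2.minAreaRect((P[m][:,:2]*1000).astype(np.float32)),np.percentile(z[m],90))
m=(u>325)&(u<368)&(v>222)&(v<262)&(z>.045)&(z<.06);print("tin",cv2.minEnclosingCircle((P[m][:,:2]*1000).astype(np.float32)))
E
```

```text
front [-0.10698953  0.60431703] 0.0006124091955200962 back [-0.10683045  0.62264729]
psi 0.10650544553451625 frontX 0.5998590809101205 backX 0.6191327137666744  Yrange -0.2542124612729642 0.10520491386598135
rack O [ 0.60438014 -0.01031407]
knob [0.59330897 0.11701553 0.21846759] (np.float64(2.5272431375098803), np.float64(127.78501894700084)) 21
stop x -25.632334283167673 y 131.3379407224312 161.28358529533628 [131.33794072 131.40722816 131.51294935 131.82908218 131.8831422
 132.26153961 132.45943206 132.64841612 132.76553801 133.252518
 133.35048073 133.55936788]
bin 0.055 288 ((429.18096923828125, 176.27947998046875), (62.498435974121094, 89.69129180908203), 78.45060729980469) 0.07972930288990245
bin 0.068 136 ((435.9145812988281, 174.73797607421875), (62.59264373779297, 69.3260726928711), 77.77430725097656) 0.08088753872934695
bin 0.072 119 ((434.4783020019531, 175.26377868652344), (62.19071960449219, 66.35908508300781), 77.8340835571289) 0.08106099216667155
tin ((426.5678405761719, -66.97254180908203), 38.39044189453125)
```

```bash
python3 - <<'E'
from h import *
to([.424,.1775,.16],-.209);to([.424,.1775,.043],-.209)
E
```

```text
shift [-35.72 -28.48   7.09] turn [-0.002 -0.    -0.076]
shift [-35.72 -28.46  18.79] turn [-0.002 -0.    -0.076]
```

Emit:
carry_out --commands '[[[-5, -4, 0], [0, 0, 0], 1], [[-10, -8, 1], [0, 0, -0.02], 1], [[-15, -12, 2], [0, 0, -0.03], 1], [[-20, -16, 3], [0, 0, -0.04], 1], [[-25, -20, 4], [0, 0, -0.05], 1], [[-30, -24, 5.5], [0, 0, -0.06], 1], [[-34, -27, 6.5], [0, 0, -0.07], 1], [[-35.7, -28.5, 7.1], [0, 0, -0.076], 1], [[-35.7, -28.5, 7.1], [0, 0, -0.076], 1], [[-35.7, -28.5, 7.1], [0, 0, -0.076], 1]]'

```text
t: 1.35
position: [0.4235, 0.1785, 0.1603]
tcp_rot: [0.104, 0.995, 0.0, -0.0]
wrist_force: [0.4, -0.3, -0.4]
width: 0.0858
gripper_force: 0.0
```

```bash
python3 - <<'E'
from h import *
o=bot.get_obs();print(o["position"],o["tcp_rot"],o["wrist_force"])
to([.424,.1775,.043],-.209)
p,d=bot.grab_frame("wrist");cv2.imwrite("pics/w1.png",p[:,:,::-1])
E
```

```text
[0.42347976 0.17852733 0.16026647] [ 1.04032807e-01  9.94573767e-01  1.65484465e-04 -4.10973478e-04] [ 0.38872822 -0.28917116 -0.43137908]
shift [-0.08 -0.09 11.73] turn [ 0.    -0.001  0.001]
```

View pics/w1.png

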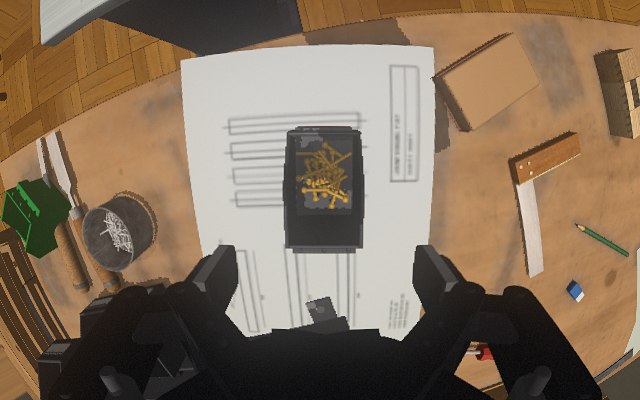

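Wrist view: the bin (px 285-363, 127-250) is square to the fingers and centred between them (tips at about 220 and 432). Descend and grip.

Emit:
carry_out --commands '[[[0, -0.1, 4], [0, 0, 0], 1], [[0, -0.1, 8], [0, 0, 0], 1], [[0, -0.1, 11], [0, 0, 0], 1], [[0, -0.1, 11.7], [0, 0, 0], 1], [[0, -0.1, 11.7], [0, 0, 0], 1], [[0, -0.1, 11.7], [0, 0, 0], 0.4], [[0, -0.1, 11.7], [0, 0, 0], 0.4], [[0, -0.1, 11.7], [0, 0, 0], 0.4], [[0, -0.1, 11.7], [0, 0, 0], 0.4], [[0, -0.1, 11.7], [0, 0, 0], 0.4]]' --newtons 45

```text
t: 2.65
position: [0.4252, 0.1774, 0.0448]
tcp_rot: [0.104, 0.995, 0.001, 0.001]
wrist_force: [-1.4, -1.2, 6.9]
width: 0.0617
gripper_force: 48.9
```

```bash
cat >> h.py <<'E'
PSI=.1065;O=np.array([.6044,-.0103]);ex=np.array([np.cos(PSI),np.sin(PSI)]);ey=np.array([-ex[1],ex[0]])
def rk(x,y,z): return np.r_[O+ex*x/1000+ey*y/1000,z/1000]
def inrack(p): return np.round(np.r_[(p[:2]-O)@ex,(p[:2]-O)@ey,p[2]]*1000,1)
def st():
    o=bot.get_obs();print(o["t"],"rack pos",inrack(o["position"]),"F rack",np.round([o["wrist_force"][:2]@ex,o["wrist_force"][:2]@ey,o["wrist_force"][2]],1),"yaw",R.from_quat(o["tcp_rot"]).as_matrix()[:,1],o["width"],o["gripper_force"])
E
python3 - <<'E'
from h import *
st();to(rk(-95,45,190),PSI)
E
```

```text
2.65 rack pos [-158.2  205.7   44.8] F rack [-1.5 -1.1  6.9] yaw [0.20715805 0.9783063  0.00152461] 0.06167017867736858 48.89286160469055
shift [-11.03 -13.3  -14.51] turn [ 0.001  0.003 -0.315]
```

Emit:
carry_out --commands '[[[0, 0, -1], [0, 0, 0], 0.4], [[0, 0, -3], [0, 0, 0], 0.4], [[0, 0, -6], [0, 0, -0.03], 0.4], [[0, -2, -10], [0, 0, -0.1], 0.4], [[-2, -5, -13.5], [0, 0, -0.16], 0.4], [[-4, -8, -14.5], [0, 0, -0.22], 0.4], [[-7, -10.5, -14.5], [0, 0, -0.27], 0.4], [[-9.5, -12.5, -14.5], [0, 0, -0.315], 0.4], [[-11, -13.3, -14.5], [0, 0, -0.315], 0.4], [[-11, -13.3, -14.5], [0, 0, -0.315], 0.4], [[-11, -13.3, -14.5], [0, 0, -0.315], 0.4]]'

```text
t: 4.03
position: [0.5029, 0.0251, 0.1881]
tcp_rot: [-0.053, 0.999, 0.0, -0.001]
wrist_force: [-0.2, -0.0, -2.2]
width: 0.0612
gripper_force: 50.3
```

```bash
python3 - <<'E'
from h import *
st();to(rk(-85,45,190),PSI)
p,d=bot.grab_frame("top");P=cloud("top",d);z=P[...,2]
p2,_=bot.grab_frame("scene")
a=cv2.resize(p[120:220,240:370],None,fx=4,fy=4,interpolation=cv2.INTER_CUBIC);b=cv2.resize(p2[130:260,230:400],(523,400),interpolation=cv2.INTER_CUBIC)
cv2.imwrite("pics/s1.png",cv2.resize(np.hstack([a,b])[:,:,::-1],None,fx=.76,fy=.76))
E
```

```text
4.025 rack pos [-97.1  46.  188.1] F rack [-0.2 -0.  -2.2] yaw [-1.06580416e-01  9.94303683e-01  8.95151483e-04] 0.06118423208894027 50.342586636543274
shift [-1.21 -0.1  -0.19] turn [ 0.001 -0.001  0.   ]
```

View pics/s1.png

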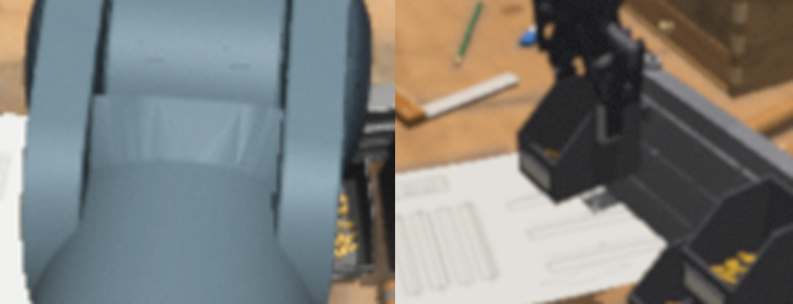

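Emit:
carry_out --commands '[[[-1, 0, 0.4], [0, 0, 0], 0.4], [[-2, 0, 0.9], [0, 0, 0], 0.4], [[-3, 0, 1.2], [0, 0, 0], 0.4], [[-3.8, 0, 1.2], [0, 0, 0], 0.4], [[-4.2, 0, 1.2], [0, 0, 0], 0.4], [[-4.2, 0, 1.2], [0, 0, 0], 0.4], [[-4.2, 0, 1.2], [0, 0, 0], 0.4]]'

```text
t: 5.0
position: [0.5455, 0.0286, 0.1764]
tcp_rot: [-0.053, 0.999, 0.0, -0.0]
wrist_force: [-0.7, 0.3, -3.1]
width: 0.0612
gripper_force: 50.4
```

```bash
python3 - <<'E'
from h import *
st()
E
```

```text
5.0 rack pos [-54.4  44.9 176.4] F rack [-0.7  0.4 -3.1] yaw [-1.05881839e-01  9.94378715e-01  8.53976277e-05] 0.06122074403543672 50.36919593811035
```

Emit:
carry_out --commands '[[[-0.1, 0, 0], [0, 0, 0], 0.4], [[-0.2, 0, 0], [0, 0, 0], 0.4], [[-0.3, 0, 0], [0, 0, 0], 0.4], [[-0.4, 0, 0], [0, 0, 0], 0.4], [[-0.4, 0, 0], [0, 0, 0], 0.4]]'

```text
t: 5.62
position: [0.5498, 0.029, 0.1763]
tcp_rot: [-0.053, 0.999, 0.0, 0.0]
wrist_force: [-1.3, -0.7, -2.7]
width: 0.0615
gripper_force: 50.4
```

Emit:
carry_out --commands '[[[-0.05, 0, 0], [0, 0, 0], 0.4], [[-0.1, 0, 0], [0, 0, 0], 0.4], [[-0.15, 0, 0], [0, 0, 0], 0.4], [[-0.15, 0, 0], [0, 0, 0], 0.4]]'

```text
t: 6.12
position: [0.5512, 0.0292, 0.1763]
tcp_rot: [-0.053, 0.999, 0.0, 0.0]
wrist_force: [-0.4, 0.4, -2.5]
width: 0.0615
gripper_force: 50.4
```

Emit:
carry_out --commands '[[[-0.05, 0, 0], [0, 0, 0], 0.4], [[-0.1, 0, 0], [0, 0, 0], 0.4], [[-0.1, 0, 0], [0, 0, 0], 0.4]]'

```text
t: 6.5
position: [0.5513, 0.0292, 0.1761]
tcp_rot: [-0.053, 0.999, -0.0, -0.001]
wrist_force: [-4.5, -0.2, -0.1]
width: 0.0612
gripper_force: 50.5
```

Emit:
carry_out --commands '[[[0.1, 0, 0], [0, 0, 0], 0.4], [[0.23, 0, 0], [0, 0, 0], 0.4], [[0.23, 0, 0.2], [0, 0, 0], 0.4], [[0.23, 0, 0.4], [0, 0, 0], 0.4], [[0.23, 0, 0.6], [0, 0, 0], 0.4], [[0.23, 0, 0.8], [0, 0, 0], 0.4], [[0.23, 0, 1.0], [0, 0, 0], 0.4], [[0.22, 0, 1.2], [0, 0, 0], 0.4], [[0.22, 0, 1.2], [0, 0, 0], 0.4]]'

```text
t: 7.62
position: [0.5498, 0.0291, 0.1641]
tcp_rot: [-0.053, 0.999, 0.0, -0.0]
wrist_force: [0.7, 0.1, -2.4]
width: 0.0611
gripper_force: 50.4
```

```bash
python3 - <<'E'
from h import *
st()
E
```

```text
7.625 rack pos [-50.1  45.  164.1] F rack [ 0.7  0.  -2.4] yaw [-1.06033883e-01  9.94362505e-01  1.57217919e-04] 0.06111382386334546 50.39192318916321
```

Emit:
carry_out --commands '[[[0, 0, 0.15], [0, 0, 0], 0.4], [[-0.03, 0, 0.3], [0, 0, 0], 0.4], [[-0.05, 0, 0.45], [0, 0, 0], 0.4], [[-0.05, 0, 0.6], [0, 0, 0], 0.4], [[-0.05, 0, 0.7], [0, 0, 0], 0.4], [[-0.05, 0, 0.7], [0, 0, 0], 0.4]]'

```text
t: 8.38
position: [0.5504, 0.0291, 0.1572]
tcp_rot: [-0.053, 0.999, 0.0, -0.0]
wrist_force: [-0.4, 0.4, -2.3]
width: 0.0614
gripper_force: 50.4
```

Emit:
carry_out --commands '[[[0, 0, 0.05], [0, 0, 0], 0.4], [[0, 0, 0.1], [0, 0, 0], 0.4], [[0, 0, 0.15], [0, 0, 0], 0.4], [[0, 0, 0.15], [0, 0, 0], 0.4]]'

```text
t: 8.88
position: [0.5505, 0.0291, 0.1558]
tcp_rot: [-0.053, 0.999, 0.0, -0.0]
wrist_force: [-0.3, 1.1, -2.2]
width: 0.0614
gripper_force: 50.4
```

Emit:
carry_out --commands '[[[0, 0, 0.05], [0, 0, 0], 0.4], [[0, 0, 0.1], [0, 0, 0], 0.4], [[0, 0, 0.1], [0, 0, 0], 0.4]]'

```text
t: 9.25
position: [0.5505, 0.0291, 0.1551]
tcp_rot: [-0.053, 0.999, 0.0, 0.0]
wrist_force: [-1.2, -0.0, -0.3]
width: 0.0615
gripper_force: 50.8
```

Emit:
carry_out --commands '[[[0, 0.2, 0.03], [0, 0, 0], 0.4], [[0, 0.5, 0.03], [0, 0, 0], 0.4], [[0, 0.8, 0.03], [0, 0, 0], 0.4], [[0, 1.1, 0.03], [0, 0, 0], 0.4], [[0, 1.4, 0.03], [0, 0, 0], 0.4], [[0, 1.7, 0.03], [0, 0, 0], 0.4], [[0, 2.0, 0.03], [0, 0, 0], 0.4], [[0, 2.3, 0.03], [0, 0, 0], 0.4], [[0, 2.6, 0.03], [0, 0, 0], 0.4], [[0, 2.8, 0.03], [0, 0, 0], 0.4], [[0, 2.8, 0.03], [0, 0, 0], 0.4]]'

```text
t: 10.62
position: [0.5478, 0.0572, 0.1548]
tcp_rot: [-0.053, 0.999, 0.0, 0.0]
wrist_force: [-0.5, -3.4, 5.1]
width: 0.0613
gripper_force: 51.3
```

```bash
python3 - <<'E'
from h import *
st()
E
```

```text
10.625 rack pos [-49.1  73.1 154.8] F rack [-0.9 -3.3  5.1] yaw [-1.06170480e-01  9.94347942e-01  1.14146126e-05] 0.061260250554214135 51.308945417404175
```

Emit:
carry_out --commands '[[[0, 0.15, -0.02], [0, 0, 0], 0.4], [[0, 0.3, -0.02], [0, 0, 0], 0.4], [[0, 0.45, -0.02], [0, 0, 0], 0.4], [[0, 0.6, -0.02], [0, 0, 0], 0.4], [[0, 0.75, -0.02], [0, 0, 0], 0.4], [[0, 0.9, -0.02], [0, 0, 0], 0.4], [[0, 1.05, -0.02], [0, 0, 0], 0.4], [[0, 1.2, -0.02], [0, 0, 0], 0.4], [[0, 1.35, -0.02], [0, 0, 0], 0.4], [[0, 1.5, -0.02], [0, 0, 0], 0.4], [[0, 1.6, -0.02], [0, 0, 0], 0.4], [[0, 1.6, -0.02], [0, 0, 0], 0.4]]'

```text
t: 12.12
position: [0.5459, 0.0729, 0.1549]
tcp_rot: [-0.053, 0.999, -0.0, 0.0]
wrist_force: [0.5, -4.6, 4.8]
width: 0.0613
gripper_force: 51.3
```

Emit:
carry_out --commands '[[[0, 0.1, 0], [0, 0, 0], 0.4], [[0, 0.2, 0], [0, 0, 0], 0.4], [[0, 0.3, 0], [0, 0, 0], 0.4], [[0, 0.4, 0], [0, 0, 0], 0.4], [[0, 0.5, 0], [0, 0, 0], 0.4], [[0, 0.5, 0], [0, 0, 0], 0.4]]'

```text
t: 12.88
position: [0.5453, 0.0779, 0.1549]
tcp_rot: [-0.053, 0.999, -0.0, 0.0]
wrist_force: [1.1, -4.1, 5.3]
width: 0.0613
gripper_force: 51.3
```

Emit:
carry_out --commands '[[[0, 0.06, 0], [0, 0, 0], 0.4], [[0, 0.12, 0], [0, 0, 0], 0.4], [[0, 0.18, 0], [0, 0, 0], 0.4], [[0, 0.2, 0], [0, 0, 0], 0.4]]'

```text
t: 13.38
position: [0.5451, 0.0798, 0.1548]
tcp_rot: [-0.053, 0.999, -0.0, 0.0]
wrist_force: [0.8, -5.5, 5.7]
width: 0.0613
gripper_force: 51.3
```

Emit:
carry_out --commands '[[[0, 0.05, -0.03], [0, 0, 0], 0.4], [[0, 0.1, -0.03], [0, 0, 0], 0.4], [[0, 0.1, -0.03], [0, 0, 0], 0.4]]'

```text
t: 13.75
position: [0.5449, 0.081, 0.1549]
tcp_rot: [-0.053, 0.999, 0.0, -0.0]
wrist_force: [0.5, -2.8, 3.8]
width: 0.0613
gripper_force: 51.2
```

Emit:
carry_out --commands '[[[0, 0.05, 0], [0, 0, 0], 0.4], [[0, 0.1, 0], [0, 0, 0], 0.4], [[0, 0.1, 0], [0, 0, 0], 0.4]]'

```text
t: 14.12
position: [0.5447, 0.0819, 0.1549]
tcp_rot: [-0.053, 0.999, 0.0, -0.0]
wrist_force: [0.4, -4.3, 3.9]
width: 0.0613
gripper_force: 51.2
```

Emit:
carry_out --commands '[[[0, 0.05, 0], [0, 0, 0], 0.4], [[0, 0.1, 0], [0, 0, 0], 0.4], [[0, 0.1, 0], [0, 0, 0], 0.4]]'

```text
t: 14.5
position: [0.5446, 0.0829, 0.1549]
tcp_rot: [-0.053, 0.999, 0.0, -0.0]
wrist_force: [0.1, -4.1, 4.2]
width: 0.0619
gripper_force: 51.2
```

Emit:
carry_out --commands '[[[0, 0.05, 0], [0, 0, 0], 0.4], [[0, 0.1, 0], [0, 0, 0], 0.4], [[0, 0.1, 0], [0, 0, 0], 0.4]]'

```text
t: 14.88
position: [0.5446, 0.0839, 0.1549]
tcp_rot: [-0.053, 0.999, 0.0, -0.0]
wrist_force: [-0.2, -3.5, 3.2]
width: 0.0617
gripper_force: 51.2
```

Emit:
carry_out --commands '[[[0, 0.05, 0], [0, 0, 0], 0.4], [[0, 0.1, 0], [0, 0, 0], 0.4], [[0, 0.1, 0], [0, 0, 0], 0.4]]'

```text
t: 15.25
position: [0.5445, 0.0846, 0.1549]
tcp_rot: [-0.053, 0.999, -0.0, -0.0]
wrist_force: [-0.6, -4.3, 2.6]
width: 0.061
gripper_force: 51.1
```

Emit:
carry_out --commands '[[[0, 0.05, 0], [0, 0, 0], 0.4], [[0, 0.1, 0], [0, 0, 0], 0.4], [[0, 0.1, 0], [0, 0, 0], 0.4]]'

```text
t: 15.62
position: [0.5445, 0.0847, 0.155]
tcp_rot: [-0.053, 0.999, -0.001, -0.0]
wrist_force: [0.5, -8.2, 3.2]
width: 0.0609
gripper_force: 51.1
```

```bash
python3 - <<'E'
from h import *
st();o=bot.get_obs();print(o["wrist_force"],o["moment"])
E
```

```text
15.625 rack pos [-49.5 100.8 155. ] F rack [-0.4 -8.2  3.2] yaw [-0.1051342   0.99445537 -0.00230662] 0.06092502739219643 51.134238839149475
[ 0.51603326 -8.20240814  3.16153886] [-1.17240431 -0.25556502 -0.26525759]
```

Emit:
carry_out --commands '[[[0, 0.03, 0], [0, 0, 0], 0.4], [[0, 0.03, 0], [0, 0, 0], 0.4], [[0, 0.03, 0], [0, 0, 0], 0.4], [[0, 0.03, 0], [0, 0, 0], 0.4]]'

```text
t: 16.12
position: [0.5445, 0.0847, 0.155]
tcp_rot: [-0.052, 0.999, -0.001, -0.0]
wrist_force: [0.0, -8.2, 3.8]
width: 0.0609
gripper_force: 51.2
```

Emit:
carry_out --commands '[[[0, -0.04, 0], [0, 0, 0], 0.4], [[0, -0.07, 0], [0, 0, 0], 0.4], [[0, -0.07, 0], [0, 0, 0], 0.7], [[0, -0.07, 0], [0, 0, 0], 1], [[0, -0.07, 0], [0, 0, 0], 1], [[0, -0.07, 0], [0, 0, 0], 1], [[0, -0.07, 0], [0, 0, 0], 1]]'

```text
t: 17.0
position: [0.5443, 0.0857, 0.1548]
tcp_rot: [-0.053, 0.999, 0.0, -0.0]
wrist_force: [0.8, -0.3, -0.2]
width: 0.0854
gripper_force: 0.0
```

Emit:
carry_out --commands '[[[0, 0, -2], [0, 0, 0], 1], [[0, 0, -4], [0, 0, 0], 1], [[0, 0, -7], [0, 0, 0], 1], [[0, 0, -11], [0, 0, 0], 1], [[3, 0, -14], [0, 0, 0], 1], [[8, 0, -14], [0, 0, 0], 0.45], [[13, 0, -14], [0, 0, 0], 0.45], [[16, 0, -14], [0, 0, 0], 0.45], [[16, 0, -14], [0, 0, 0], 0.45], [[16, 0, -14], [0, 0, 0], 0.45]]'

```text
t: 18.25
position: [0.3861, 0.0685, 0.2952]
tcp_rot: [-0.053, 0.999, 0.0, 0.001]
wrist_force: [0.1, -0.5, 1.5]
width: 0.0382
gripper_force: 0.0
```

```bash
python3 - <<'E'
from h import *
st()
p,d=bot.grab_frame("top");d[d==0]=np.nan;P=cloud("top",d);z=P[...,2]
v,u=np.mgrid[:400,:640]
def L(m): Q=P[m];X=(Q[:,:2]-O)@ex*1000;Y=(Q[:,:2]-O)@ey*1000;return X,Y,Q[:,2]*1000
w=(u>240)&(u<330)&(v>130)&(v<220)
X,Y,Z=L(w&(z>.209)&(z<.232));print("knob",len(X),X.mean(),Y.mean(),Z.mean())
X,Y,Z=L(w&(z>.18)&(z<.2));s=(X<-30)&(X>-62)&(Y<140);print("bin rim",s.sum(),Y[s].min(),Y[s].max(),np.median(Z[s]),np.percentile(Z[s],[10,90]))
q,_=bot.grab_frame("wrist")
cv2.imwrite("pics/r1.png",np.hstack([cv2.resize(p[135:225,235:335],(400,360),interpolation=cv2.INTER_CUBIC),cv2.resize(q,(400,250)).copy() if 0 else cv2.copyMakeBorder(cv2.resize(q,(400,250)),0,110,0,0,0)])[:,:,::-1])
E
```

```text
18.25 rack pos [-208.7  101.6  295.2] F rack [ 0.1 -0.5  1.5] yaw [-1.06058323e-01  9.94359898e-01  1.59073178e-04] 0.038170648607811976 0.0
knob 20 2.8649000259076844 127.99764504544706 218.0236617006633
bin rim 46 69.40805740839251 131.5415366921886 187.01215700755137 [183.95806764 188.89854507]
```

View pics/r1.png

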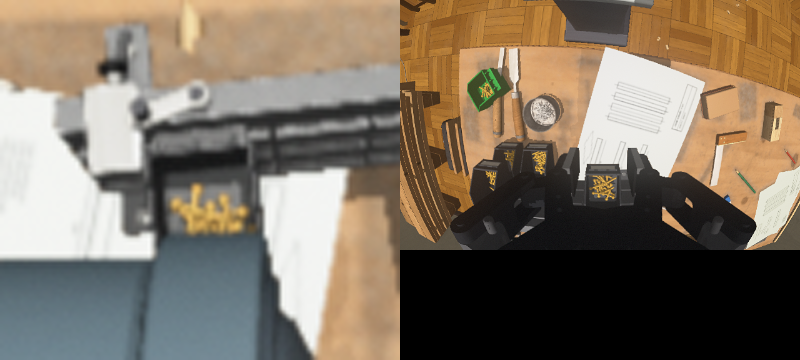

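```bash
python3 - <<'E'
from h import *
to(rk(2.8,128,260),PSI);to(rk(2.8,128,203),PSI)
E
```

```text
shift [-21.12   2.65   3.51] turn [ 0.  0. -0.]
shift [-21.12   2.65   9.21] turn [ 0.  0. -0.]
```

Emit:
carry_out --commands '[[[-5, 0.6, 0], [0, 0, 0], 0.45], [[-10, 1.2, 0], [0, 0, 0], 0.45], [[-15, 1.8, 1], [0, 0, 0], 0.45], [[-19, 2.4, 2.5], [0, 0, 0], 0.45], [[-21.1, 2.6, 3.5], [0, 0, 0], 0.45], [[-21.1, 2.6, 3.5], [0, 0, 0], 0.45], [[-21.1, 2.6, 3.5], [0, 0, 0], 0.45]]'

```text
t: 19.23
position: [0.5922, 0.1166, 0.2599]
tcp_rot: [-0.053, 0.999, 0.0, -0.0]
wrist_force: [-0.1, 0.1, 0.4]
width: 0.0385
gripper_force: 0.0
```

```bash
python3 - <<'E'
from h import *
st();to(rk(2.8,128,203),PSI)
E
```

```text
19.225 rack pos [  1.4 127.4 259.9] F rack [-0.1  0.2  0.4] yaw [-1.05948622e-01  9.94371604e-01  5.08098224e-05] 0.03845750974477585 0.0
shift [-0.15  0.06  5.69] turn [ 0.    -0.001 -0.   ]
```

Emit:
carry_out --commands '[[[-0.1, 0.1, 2], [0, 0, 0], 0.45], [[-0.1, 0.1, 4], [0, 0, 0], 0.45], [[-0.1, 0.1, 5.3], [0, 0, 0], 0.45], [[-0.1, 0.1, 5.7], [0, 0, 0], 0.45], [[-0.1, 0.1, 5.7], [0, 0, 0], 0.45], [[-0.1, 0.1, 5.7], [0, 0, 0], 0.05], [[-0.1, 0.1, 5.7], [0, 0, 0], 0.05], [[-0.1, 0.1, 5.7], [0, 0, 0], 0.05], [[-0.1, 0.1, 5.7], [0, 0, 0], 0.05]]' --newtons 20

```text
t: 20.35
position: [0.5938, 0.1179, 0.2037]
tcp_rot: [-0.053, 0.999, 0.0, 0.001]
wrist_force: [0.4, 0.4, 4.2]
width: 0.0088
gripper_force: 20.1
```

Emit:
carry_out --commands '[[[0, 0, -0.2], [0, 0, 0], 0.05], [[0.3, -0.11, -0.2], [0, 0, 0], 0.05], [[0.59, -0.25, -0.2], [0, 0, 0], 0.05], [[0.87, -0.42, -0.2], [0, 0, 0], 0.05], [[1.12, -0.61, -0.2], [0, 0, 0], 0.05], [[1.35, -0.83, -0.2], [0, 0, 0], 0.05], [[1.56, -1.07, -0.2], [0, 0, 0], 0.05], [[1.75, -1.33, -0.2], [0, 0, 0], 0.05], [[1.91, -1.61, -0.2], [0, 0, 0], 0.05], [[2.04, -1.9, -0.2], [0, 0, 0], 0.05], [[2.14, -2.2, -0.2], [0, 0, 0], 0.05], [[2.14, -2.2, -0.2], [0, 0, 0], 0.05]]'

```text
t: 21.85
position: [0.5712, 0.0943, 0.2044]
tcp_rot: [-0.053, 0.999, 0.001, -0.003]
wrist_force: [-4.1, 4.9, -7.1]
width: 0.0087
gripper_force: 19.5
```

```bash
python3 - <<'E'
from h import *
st()
E
```

```text
21.85 rack pos [-21.9 107.5 204.4] F rack [-3.5  5.3 -7.1] yaw [-0.10665413  0.99429318  0.00244472] 0.008743203666011437 19.470079270686256
```

Emit:
carry_out --commands '[[[0.05, -0.3, 0.1], [0, 0, 0], 0.05], [[0.08, -0.6, 0.1], [0, 0, 0], 0.05], [[0.08, -0.9, 0.1], [0, 0, 0], 0.05], [[0.08, -1.05, 0.1], [0, 0, 0], 0.05], [[0.08, -1.05, 0.1], [0, 0, 0], 0.05]]'

```text
t: 22.48
position: [0.5713, 0.0844, 0.2043]
tcp_rot: [-0.054, 0.999, 0.002, -0.003]
wrist_force: [-6.8, 6.9, -0.7]
width: 0.0085
gripper_force: 19.6
```

```bash
python3 - <<'E'
from h import *
st()
E
```

```text
22.475 rack pos [-22.9  97.7 204.3] F rack [-6.   7.5 -0.7] yaw [-0.10693959  0.99425848  0.00374099] 0.00851786090508492 19.63320503477007
```

Emit:
carry_out --commands '[[[-0.05, 0.05, 0], [0, 0, 0], 0.05], [[-0.05, 0.05, 0], [0, 0, 0], 0.4], [[-0.05, 0.05, 0], [0, 0, 0], 0.4], [[-0.05, 0.05, 0], [0, 0, 0], 0.4], [[-0.05, 0.05, -2], [0, 0, 0], 0.4], [[0, 0, -5], [0, 0, 0], 0.4], [[0, 0, -9], [0, 0, 0], 0.4], [[5, 0, -11], [0, 0, 0], 0.4], [[10, 0, -11], [0, 0, 0], 0.4], [[16, 0, -11], [0, 0, 0], 0.4], [[20, 0, -11], [0, 0, 0], 0.4], [[20, 0, -11], [0, 0, 0], 0.4]]'

```text
t: 23.98
position: [0.3735, 0.0616, 0.3148]
tcp_rot: [-0.053, 0.999, -0.0, 0.0]
wrist_force: [0.7, 1.3, 0.5]
width: 0.0339
gripper_force: 0.0
```

```bash
python3 - <<'E'
from h import *
st()
p,d=bot.grab_frame("top");d[d==0]=np.nan;P=cloud("top",d);z=P[...,2]
v,u=np.mgrid[:400,:640]
w=(u>240)&(u<330)&(v>130)&(v<205)
def L(m): Q=P[m];return (Q[:,:2]-O)@ex*1000,(Q[:,:2]-O)@ey*1000,Q[:,2]*1000
X,Y,Z=L(w&(z>.209)&(z<.232));print("knob",len(X),X.mean(),Y.mean(),Z.mean())
X,Y,Z=L(w&(z>.18)&(z<.1925));s=(X<-30)&(X>-62)&(Y<140);print("bin rim",s.sum(),Y[s].min(),Y[s].max(),np.percentile(Z[s],[10,50,90]))
q,_=bot.grab_frame("scene")
cv2.imwrite("pics/r2.png",np.hstack([cv2.resize(p[135:225,235:335],(400,360),interpolation=cv2.INTER_CUBIC),cv2.resize(q[130:238,270:390],(400,360),interpolation=cv2.INTER_CUBIC)])[:,:,::-1])
E
```

```text
23.975 rack pos [-221.9   96.   314.8] F rack [0.8 1.3 0.5] yaw [-1.05566887e-01  9.94412080e-01 -4.98065175e-04] 0.033936165436713 0.0
knob 20 -20.65898365205918 97.41551958894122 218.04575910253033
bin rim 46 69.44913421697494 131.51690309434176 [184.84002643 187.49439353 189.37446114]
```

View pics/r2.png

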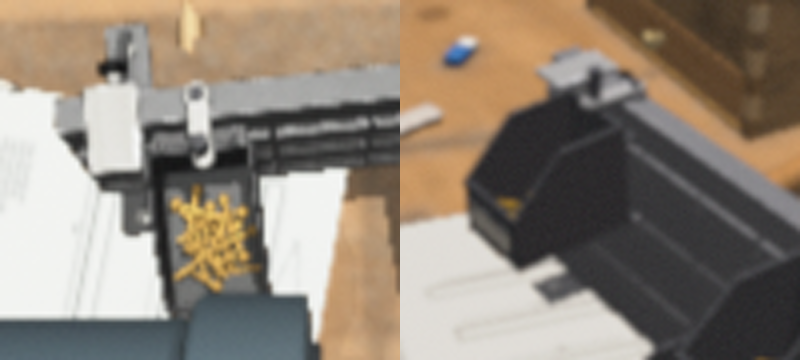

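```bash
python3 -c "
from rig import bot
print(bot.job_done())"
```

```text
the job is handed in; nothing more can be done
None
```

The bin hangs on the top louvre, butted against the end stop, with the turn-catch closed over its rear edge. I handed the job in at about 24 s; the rig reported no verdict.

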